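# Clamp and test-run the specimen polisher

## Robot

A 6-joint arm with a two-finger parallel gripper is mounted at the origin on the work surface. World frame = base frame: x ahead of the robot, y to its left, z up, the work surface at z = 0. Lengths are in m, angles in rad, forces in N, time in s.
With the tool pointing down it reaches from about 0.325 to 0.75 m from the base axis. Payload 7.6 kg.
Tool frame: the origin (TCP) lies between the finger pads; the fingertips stand 25 mm ahead of it and the grasp point (between the pads) lies 6 mm ahead of it; x points along the fingers, y is the direction in which the jaws open and shut, and the axes are right-handed (so a half turn about x gives the same grasp; the last joint's range is limited). The gripper opens to 85 mm and grips with 20 to 120 N. Pads are 22 mm wide; open, the fingers measure 114 mm over their backs; the gripper's body (76 mm by 85 mm) begins 54 mm behind the grasp point. The pads swing forward as they close: fully open they stand 13 mm farther back than shut.
Start: joints at [-1.261, 0.052, 1.401, -0, 1.689, -0.07], TCP at [0.195, -0.488, 0.218] pointing down, gripper open.
Joint ranges: [-2.9, 2.9], [-0.91, 2.17], [0.12, 2.37], [-1.06, 4.2], [0.26, 2.73], [-2.93, 2.93]. Speed limits (rad/s): [2.57, 2.57, 3.01, 3.14, 3.14, 3.14].

## Interface

Orientations are given as a unit quaternion [x, y, z, w].
In Python, from cell import readout, grab_frame, camera_info, job gives the robot as it stands.
- The arm moves only by the tool drive_tool, never from a script. Its argument "moves" is text: rows parted by semicolons, each of 6 numbers parted by spaces: the shift along the world's x, y, z in m, then the turn, a rotation vector about the world's x, y, z in rad. In form: x y z rx ry rz; .... A call has 1 to 8 rows; each row shifts and turns the commanded pose from where the row before left it; what a row does not reach is not made up. A row lasts 1/10 s, in which the tool goes at most 50 mm and 8.59 degrees, less where a joint would pass 70% of its speed; a pose out of reach is approached as far as the arm can. A call is refused whole if a number of a shift passes 0.05 or a number of a turn 0.15, either way. A call with a gripper value outside its range is refused whole. "claw" is the closure, from 0 (fully open) to 1 (shut), set as the call begins (left out, the last holds). The fingers move at their own pace and stop on an object; "newtons" is the grip in N (left out, the last holds). Time passes only in rows, so rows that do not move let the fingers close. It gives the time, the measured TCP pose, the force and the opening at its end, in the units of the state.
- readout.state(): the state, without advancing time (a new reading comes with each control period).
- grab_frame(name): name is "scene" or "top" or "wrist"; returns (picture, depth): 400x640x3 uint8, red, green, blue; 400x640 float32, m along the optical axis (not along the pixel's ray), 0 where there is no reading.
- camera_info(name): a dict with "intrinsics" (3x3 intrinsics, pixels), "view" (4x4, takes a point from world to camera coordinates). Camera axes: x right, y up, looking along -z (the intrinsics and any distortion apply to the point x, -y, -z); pixel columns grow to the right and rows downward; lengths in m; the calibration is good to about 2 mm. The wrist camera is an equidistant fisheye: a pixel r from the principal point sees the ray r / f radians off the axis. A picture is of the moment at which its call begins: read the wrist's pose just before it. camera_info takes no time and is no camera call; for the wrist camera it gives the pose at the moment of the call.
- job.close_job(): hands the job in, once; it reports no verdict.
The state is a dict: "t": time; "joints": joint angles; "joint_velocities": joint speeds; "tau": joint torques, N m; "eef_pos": TCP position; "tcp_rot": TCP orientation; "wrist_force": force on the tool from outside, world axes, zero at the start; "moment": the same for the moment, N m; "finger_gap": finger opening in m.
Only numpy, scipy, OpenCV 4.12 (cv2) and the standard library are available. Lean on these libraries where they do the work, as an engineer would, in place of code of your own. Each camera call takes 0.05 s, during which the arm holds its last target.

## Task

Get the small specimen polisher in the bench cradle ready and give it a test run: swing the hold-down arm over and push its snap hook down onto the cross bar until the sprung gate flicks shut behind the bar. Then push the paddle's sprung lock-off lever forward, towards the felt wheel, without forcing it beyond its stop, squeeze the paddle fully home against the body, keep it there for two seconds and let go, so that paddle and lever spring back out. Leave the things standing around the cradle where they are.

Things in the scene. Friction and masses are not known exactly. Their poses are not given: they have to be found in the camera images.
- station: Aluminium base plate 170 x 300 x 12 mm fixed to the bench; it carries the polisher, paddle, bar and hold-down arm. Origin: centre of its underside, on the bench. z up; y along the polisher's axis towards the felt wheel ('forward'); x to the side where the paddle and cross bar are. Triples (x, y, z) elsewhere are mm in this frame.
- polisher_axis (a point): Point on the polisher's axis at (0, 0, 75). The grey motor housing spans x -18 to 14, y -110 to 50, z 53 to 97, nothing under it between y -85 and 65 but the plate. Then the metal gear head, x -24 to 24, y 50 to 100, top z 99, and the grey felt wheel, 50 mm across, y 114 to 126.
- clamp_hinge (a point): Hinge of the steel hold-down arm at (-50, 75, 105), axis along the station's y, in a bracket that reaches z 105 and y 43 to 107. The arm is 16 mm wide (y) and 12 mm thick; it swings in the station's x-z plane and, shut, lies level along +x across the gear head.
- clamp_fin (a point): Centre of the black grip fin on the arm's free end: 14 mm thick (station's y), 30 mm long, standing 30 mm above the arm. From the hinge it lies 110 mm along the arm and 21 mm above the arm's centre line, so with the arm shut at (60, 75, 126). The hook hangs under it: two legs 15 mm apart that reach 36 mm below the arm's centre line; the bar enters between them.
- bar_mid (a point): Middle of the cross bar at (60, 75, 93): a 6 mm steel bar along y between two 8 mm posts at y 53 and 97, top at z 96.
- clamp (a joint): Hold-down arm, rad: 0 = level, down on its stop; grows as it opens upward, to 1.45. Starts between 0.8 and 1.25 and stays where it is left (1 to 3 N at the fin to move it). The gate gives way only in the last 0.2 rad and flicks shut behind the bar at about 0.04 rad, so the arm must be pressed right down.
- gate (a joint): Sprung gate across the mouth of the snap hook, rad: 0 = shut (its rest); grows as the bar pushes it inward (about 2 to 8 N more at the fin).
- paddle_face (a point): Point on the outer face of the black paddle where it is to be squeezed, 15 to 20 mm behind the lever's pivot: at rest (34, -12, 75), home (24, -12, 75). Paddle: 8 mm thick, 118 mm long, z 60 to 90, hinged about the vertical at (20, -85). The other finger goes on the motor housing's flat face x = -18: the grasp across the station's x is 52 mm at rest, 42 mm home.
- paddle (a joint): Paddle, rad: 0 = sprung out (rest), 0.14 = fully home, flat along the body. Takes 4 to 8 N at the squeezing point. With the lock-off lever at rest the lever's heel stops it after a few hundredths.
- lever_tip (a point): Outer end of the lock-off lever's tab, half-way up. The tab is a flat grey piece of smooth plastic 30 mm long, 4 mm thick, z 63 to 87, pivoted about the vertical on the paddle's outer face, 90 mm from the paddle's hinge: pivot at (38, 3) at rest, 30 mm from this tip. At rest the tab leans back, tip at about (58, -19, 75); fully forward the tip is at about (68, 2, 75).
- lockoff (a joint): Lock-off lever, rad: 0 = rest, leaning back; 0.8 = forward stop, straight out from the paddle. Sprung: 2 to 6 N to push forward, returns when let go, so it must be held at 0.6 or more while the paddle starts in; its heel is then past the catch. A finger that has pushed the tab to its stop from behind can go straight on to squeeze the paddle right behind it. More than 40 N breaks the tab.
- spare_wheel: Spare felt ring 50 mm across, 12 mm high, loose on the plate; bystander. Origin under its centre.
- ore: Small grey ore sample 34 mm wide, 26 mm high, loose on the plate; bystander.
- jar: Amber jar 46 mm across, 65 mm high, on the bench beside the cradle; bystander.
- dish: Clear dish 80 mm across, 18 mm high; bystander.
- spanner: Wrench 140 mm long lying on the bench; bystander.
- slide_box: Blue slide box 90 x 80 x 35 mm; bystander.
- rinse_bottle: White bottle 60 mm across, 130 mm high; bystander.

How it is judged:
By the outcome, as a careful person would: the job done as asked, in the order asked, and still so for the second after the job is handed in, with the robot touching nothing.
It also fails if it takes over 51 s, if anything falls off the work surface, if the arm or the gripper's body presses on something with over 40 N, if the wrist force passes 120 N, or if a joint passes its speed limit or range.

## Working session

There is one attempt and no reset: what is moved stays moved. The work goes in short steps, Python scripts to look and compute and a tool call to move; the robot and the scene stay as the last step left them, time stands still between calls to the robot, and variables do not carry over. Pictures are saved under pics/ and viewed, and the job is handed in when it is done.

Besides the shell and the picture viewer there is one more tool, called after ">>>" by a JSON object that holds its "method" and its "body", one argument or row to a line. drive_tool: Moves the arm, as the interface text tells. Its arguments: {"type":"object","properties":{"moves":{"type":"string"},"claw":{"type":"number"},"newtons":{"type":"number"}},"required":["moves"]}

```bash
mkdir -p pics; ls; python3 - <<'E'
from cell import readout, grab_frame, camera_info, job
import cv2, numpy as np
print(readout.state())
for n in ("scene","top"):
    p,d=grab_frame(n); cv2.imwrite(f"pics/{n}0.png",p[:,:,::-1]); np.savez(f"pics/{n}0.npz",p=p,d=d)
    print(n,camera_info(n))
E
```

```text
pics
{'t': 0.0, 'joints': array([-1.26127036e+00,  5.28604153e-02,  1.40170618e+00, -2.56603599e-06,
        1.68861833e+00, -7.03057138e-02]), 'joint_velocities': array([-1.56834592e-04, -1.32296541e-05,  1.37130267e-03,  8.88266274e-04,
        8.37397516e-04, -6.08624576e-04]), 'tau': array([-3.10640142e-03, -3.81671941e+01, -3.60189629e+01, -4.65203266e-04,
        6.22453052e-03, -2.40194254e-05]), 'eef_pos': array([ 0.19457152, -0.48726974,  0.21756944]), 'tcp_rot': array([-0.69432482, -0.13404364,  0.69446096, -0.132926  ]), 'wrist_force': array([ 0.17529348,  0.51632389, -0.6702463 ]), 'moment': array([ 0.00468728,  0.01951433, -0.03869507]), 'finger_gap': 0.08526912618768104}
scene {'intrinsics': array([[374.49268674,   0.        , 320.64958846],
       [  0.        , 374.49268674, 199.03583918],
       [  0.        ,   0.        ,   1.        ]]), 'view': array([[ 0.06212703,  0.99805292,  0.00553165, -0.03017191],
       [-0.5532214 ,  0.02982298,  0.83250026,  0.24150235],
       [ 0.83071434, -0.054781  ,  0.55399705, -1.32587776],
       [ 0.        ,  0.        ,  0.        ,  1.        ]])}
top {'intrinsics': array([[484.2921255 ,   0.        , 322.36376694],
       [  0.        , 484.2921255 , 200.56066631],
       [  0.        ,   0.        ,   1.        ]]), 'view': array([[-0.00206578, -0.9999504 ,  0.00974287,  0.01199451],
       [ 0.99581277, -0.00116661,  0.09140882, -0.61101277],
       [-0.09139292,  0.0098909 ,  0.99576579, -1.11873799],
       [ 0.        ,  0.        ,  0.        ,  1.        ]])}
```

View pics/scene0.png

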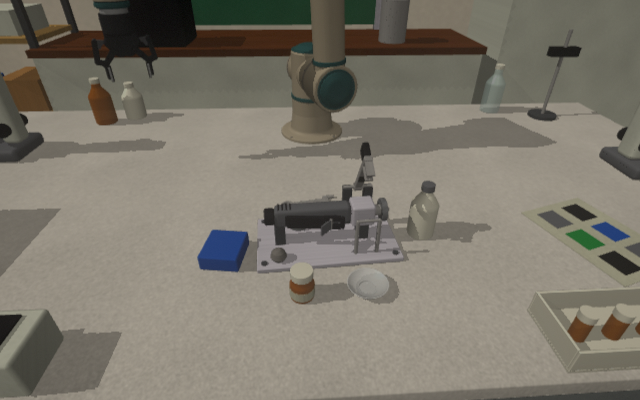

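View pics/top0.png

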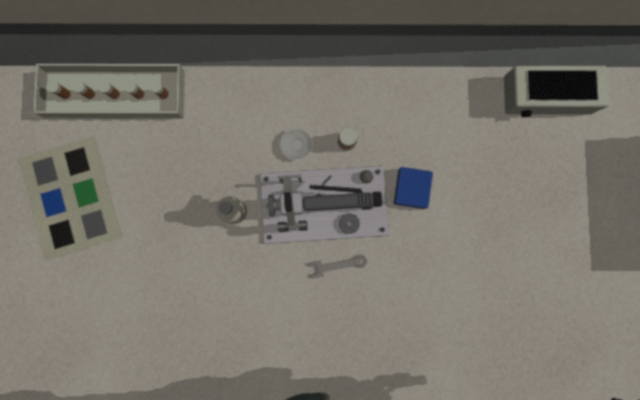

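```bash
cat > h.py <<'E'
import numpy as np, cv2
from cell import readout, grab_frame, camera_info, job
def cloud(n,d,ci=None):
    ci=ci or camera_info(n);K=ci["intrinsics"];V=ci["view"]
    v,u=np.mgrid[:400,:640]
    x=(u-K[0,2])/K[0,0]*d; y=-(v-K[1,2])/K[1,1]*d
    P=np.stack([x,y,-d,np.ones_like(d)],-1)
    return (P@np.linalg.inv(V).T)[...,:3]
def proj(n,P,ci=None):
    ci=ci or camera_info(n);K=ci["intrinsics"];V=ci["view"]
    q=np.c_[P,np.ones(len(P))]@V.T
    return np.c_[K[0,0]*q[:,0]/-q[:,2]+K[0,2],K[1,1]*-q[:,1]/-q[:,2]+K[1,2]]
E
python3 - <<'E'
from h import *
z=np.load("pics/top0.npz");p,d=z['p'],z['d']
C=cloud("top",d)
c=p[150:255,225:440]
cv2.imwrite("pics/topz.png",cv2.resize(c,None,fx=3.7,fy=3.7,interpolation=cv2.INTER_CUBIC)[:,:,::-1])
z=C[...,2]
print("bench z",np.median(z[280:330,200:400]))
# plate mask by height
m=((z>.006)&(z<.25)).astype(np.uint8)
m[:, :255]=0; m[:,392:]=0; m[:160]=0; m[250:]=0
pl=((np.abs(z-np.median(z[230:236,300:360]))<.004)&(m>0))
print("plate z",np.median(z[230:236,300:360]))
P=C[pl]; print(len(P))
from cv2 import minAreaRect
r=minAreaRect((P[:,:2]*1000).astype(np.float32)); print(r, cv2.boxPoints(r))
g=(m*80); cv2.imwrite("pics/m.png",cv2.resize(g[150:255,225:440],None,fx=3.7,fy=3.7))
s=np.load("pics/scene0.npz")['p'][130:310,180:460]
cv2.imwrite("pics/scz.png",cv2.resize(s,None,fx=2.85,fy=2.85,interpolation=cv2.INTER_CUBIC)[:,:,::-1])
E
```

```text
bench z -0.0005203160347155844
plate z 0.012083181104928453
5007
((604.761474609375, 7.8062896728515625), (169.85671997070312, 299.5931701660156), 3.7112820148468018) [[ 510.31506  151.79141]
 [ 529.7074  -147.17346]
 [ 699.2079  -136.17883]
 [ 679.81555  162.78604]]
```

View pics/topz.png

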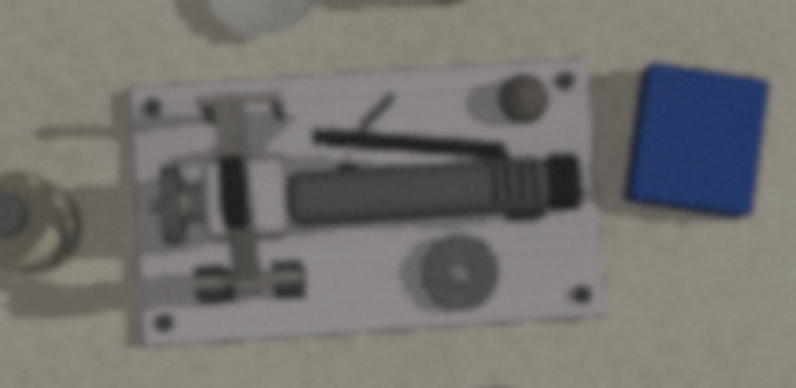

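View pics/scz.png

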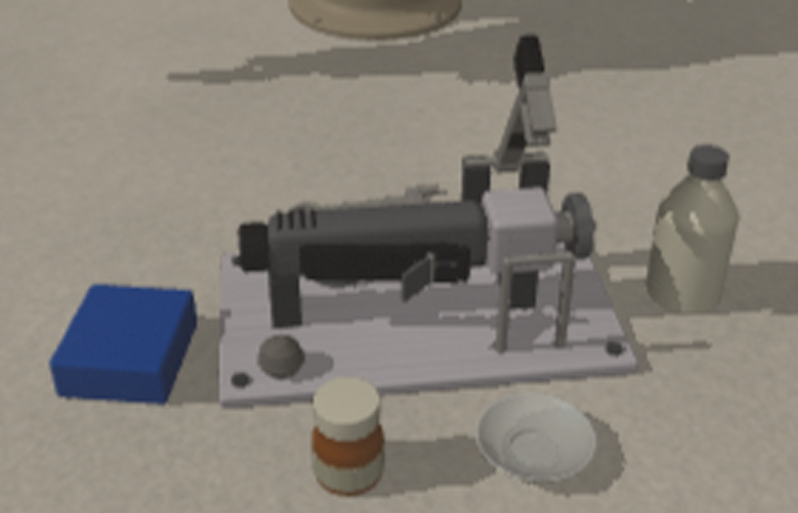

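```bash
cat >> h.py <<'E'
from scipy.spatial.transform import Rotation as R
YAW=0.0648; O=np.array([.6048,.0078,0])
RS=R.from_euler('z',YAW).as_matrix()
def toS(P): return (np.asarray(P)-O)@RS*1000
def toW(p): return np.asarray(p)/1000@RS.T+O
E
python3 - <<'E'
from h import *
for n in ("top","scene"):
    z=np.load(f"pics/{n}0.npz");p,d=z['p'],z['d']
    S=toS(cloud(n,d)); 
    m=(S[...,2]>108)&(S[...,2]<280)&(np.abs(S[...,1]-75)<25)&(S[...,0]>-90)&(S[...,0]<110)&(d>0)
    Q=S[m]; B=p[m].mean(1)
    print(n,len(Q)); 
    o=np.argsort(Q[:,2])[::max(1,len(Q)//30)]
    print(np.c_[Q[o].round(),B[o].round()])
    for nm,s in dict(paddle=(15,70,-60,40,50,95),jar=(85,200,-80,20,20,80),bottle=(-60,60,145,260,30,140),dish=(85,200,20,140,8,30),wheel=(-80,-20,-80,20,16,30),ore=(20,85,-140,-60,18,45),head=(-30,30,52,66,90,110),bar=(50,70,60,90,85,105)).items():
        k=(S[...,0]>s[0])&(S[...,0]<s[1])&(S[...,1]>s[2])&(S[...,1]<s[3])&(S[...,2]>s[4])&(S[...,2]<s[5])&(d>0)
        if k.any(): print(nm,k.sum(),np.percentile(S[k],[2,50,98],axis=0).round().tolist())
    x=S[...,0][m]
st=readout.state(); M=R.from_quat(st['tcp_rot']).as_matrix(); print(M.round(3)); print(toS(st['eef_pos']))
E
```

```text
top 461
[[-59.  77. 108.  89.]
 [-52.  52. 109.  88.]
 [-57.  76. 112.  85.]
 [-52.  78. 114.  88.]
 [-48.  71. 117.  76.]
 [-42.  75. 125.  75.]
 [-40.  74. 131.  74.]
 [-36.  74. 136.  74.]
 [-34.  78. 140.  73.]
 [-31.  73. 146.  74.]
 [-25.  72. 154.  69.]
 [-17.  69. 163.  73.]
 [ 47.  70. 186. 100.]
 [ 44.  70. 190.  91.]
 [ 34.  73. 193.  89.]
 [ 32.  79. 195.  91.]
 [ 33.  74. 197.  89.]
 [ 27.  74. 201.  89.]
 [ 22.  71. 204.  85.]
 [ 22.  76. 206.  89.]
 [ -5.  68. 208.  64.]
 [-24.  77. 209.  40.]
 [ 13.  69. 212.  79.]
 [  9.  75. 214.  40.]
 [ 13.  78. 216.  78.]
 [-19.  80. 218.  62.]
 [ -5.  81. 219.  80.]
 [  0.  75. 222.  35.]
 [-17.  76. 223.  32.]
 [ -9.  81. 225.  78.]
 [-10.  79. 227.  43.]]
paddle 239 [[17.0, -58.0, 63.0], [29.0, -10.0, 87.0], [54.0, 28.0, 92.0]]
jar 304 [[128.0, -79.0, 22.0], [145.0, -63.0, 63.0], [167.0, -44.0, 68.0]]
bottle 625 [[-31.0, 186.0, 37.0], [-7.0, 207.0, 91.0], [23.0, 240.0, 132.0]]
dish 538 [[113.0, 22.0, 8.0], [154.0, 58.0, 13.0], [186.0, 93.0, 21.0]]
wheel 334 [[-74.0, -78.0, 17.0], [-51.0, -55.0, 23.0], [-28.0, -1.0, 28.0]]
ore 
[... 959 characters left out ...]
ddle 604 [[23.0, -58.0, 61.0], [30.0, -17.0, 78.0], [55.0, 25.0, 89.0]]
jar 573 [[131.0, -79.0, 22.0], [162.0, -66.0, 57.0], [170.0, -49.0, 65.0]]
bottle 1069 [[-15.0, 182.0, 32.0], [11.0, 203.0, 80.0], [24.0, 232.0, 129.0]]
dish 587 [[109.0, 22.0, 8.0], [133.0, 61.0, 12.0], [183.0, 90.0, 18.0]]
wheel 6 [[-32.0, -71.0, 16.0], [-29.0, -63.0, 17.0], [-27.0, -58.0, 19.0]]
ore 189 [[49.0, -123.0, 19.0], [64.0, -109.0, 30.0], [72.0, -95.0, 37.0]]
head 102 [[-24.0, 52.0, 91.0], [5.0, 58.0, 97.0], [21.0, 65.0, 99.0]]
bar 46 [[54.0, 60.0, 89.0], [58.0, 75.0, 93.0], [60.0, 89.0, 95.0]]
[[-0.     0.371 -0.929]
 [ 0.001 -0.929 -0.371]
 [-1.    -0.001 -0.   ]]
[-441.43785912 -467.5082649   217.65768575]
```

>>> {"method": "drive_tool", "body": {
  "moves": "0.022 0.035 0.006 0 0 0.149;0.022 0.035 0.006 0 0 0.149;0.022 0.035 0.006 0 0 0.149;0.022 0.035 0.006 0 0 0.149;0.022 0.035 0.006 0 0 0.149;0.022 0.035 0.006 0 0 0.149;0.022 0.035 0 0 0 0.149;0.022 0.035 0 0 0 0.149",
  "claw": 1,
  "newtons": 30
}}

```text
t: 0.9
eef_pos: [0.3712, -0.206, 0.2544]
tcp_rot: [0.498, 0.502, -0.498, 0.502]
wrist_force: [1.1, -0.2, -0.6]
finger_gap: 0.0005
```

>>> {"method": "drive_tool", "body": {
  "moves": "0.021 0.036 0 0 0 0.064;0.022 0.036 0 0.0074 -0.114 0;0.022 0.036 0 0.0074 -0.114 0;0.022 0.036 0 0.0074 -0.114 0;0.022 0.036 0 0.0074 -0.114 0;0.021 0.036 0 0.0074 -0.114 0;0.021 0.035 0 0.0074 -0.114 0;0.021 0.035 0 0.0074 -0.114 0"
}}

```text
t: 1.7
eef_pos: [0.543, 0.08, 0.2551]
tcp_rot: [0.647, 0.285, -0.242, 0.664]
wrist_force: [1.2, -1.0, 0.2]
finger_gap: 0.0
```

```bash
cat >> h.py <<'E'
def tool():
    st=readout.state(); M=R.from_quat(st['tcp_rot']).as_matrix()
    print("t",round(st['t'],2),"S",toS(st['eef_pos']).round(1),"W",st['eef_pos'].round(4),"F",st['wrist_force'].round(1),"gap",round(st['finger_gap'],4)); print("ax",(RS.T@M[:,0]).round(3),"ay",(RS.T@M[:,1]).round(3),"q",st['joints'].round(2))
    return st
def save(n,f,box=None,k=1):
    p,d=grab_frame(n); c=p if box is None else p[box[1]:box[3],box[0]:box[2]]
    cv2.imwrite(f"pics/{f}.png",cv2.resize(c,None,fx=k,fy=k,interpolation=cv2.INTER_CUBIC)[:,:,::-1]); return p,d
E
python3 - <<'E'
from h import *
tool(); save("scene","s1",(180,100,460,310),2.8); save("wrist","w1")
E
```

```text
t 1.7 S [-57.   76.1 255.1] W [0.543  0.08   0.2551] F [ 1.2 -1.   0.2] gap 0.0
ax [ 0.721  0.001 -0.693] ay [0.693 0.    0.721] q [ 0.09 -0.49  1.97 -0.02  0.86  0.03]
```

View pics/s1.png

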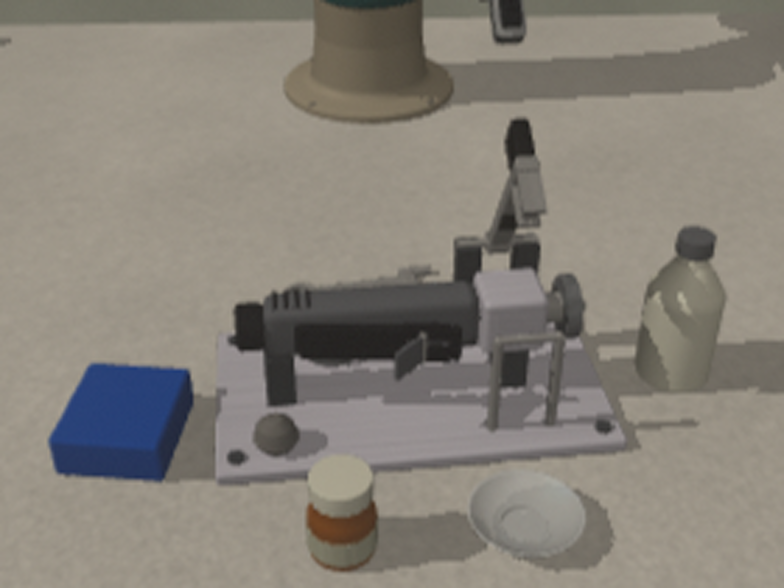

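View pics/w1.png

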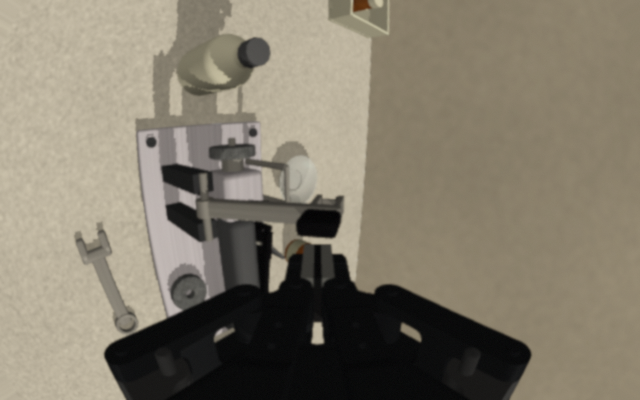

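```bash
python3 - <<'E'
from h import *
def tcp(th,d=0,r=110):
    t=.8*th; P=np.array([-50+r*np.cos(th)-(36+d)*np.sin(th),75,105+r*np.sin(th)+(36+d)*np.cos(th)])
    return P-25*np.array([np.sin(t),0,-np.cos(t)])
c=np.array([-57,76.1,255.1])
for th,d in [(1,20),(1,8),(1,2)]+[(x,0) for x in np.arange(.92,.05,-.08)]+[(.12,0),(.06,0),(.0,0)]:
    n=tcp(th,d); print(round(th,2),n.round(1),(RS@(n-c)/1000).round(4)); c=n
E
```

```text
1 [-55.6  75.  245.2] [ 0.0014 -0.001  -0.0099]
1 [-45.5  75.  238.8] [ 0.0101  0.0007 -0.0065]
1 [-40.5  75.  235.5] [ 0.005   0.0003 -0.0032]
0.92 [-28.8  75.  232.9] [ 0.0117  0.0008 -0.0027]
0.84 [-19.   75.  230.5] [ 0.0098  0.0006 -0.0024]
0.76 [ -9.3  75.  227.4] [ 0.0096  0.0006 -0.0031]
0.68 [ -0.   75.  223.6] [ 0.0093  0.0006 -0.0038]
0.6 [  8.9  75.  219. ] [ 0.0089  0.0006 -0.0046]
0.52 [ 17.5  75.  213.8] [ 0.0085  0.0006 -0.0052]
0.44 [ 25.6  75.  207.9] [ 0.0081  0.0005 -0.0059]
0.36 [ 33.2  75.  201.4] [ 0.0076  0.0005 -0.0065]
0.28 [ 40.2  75.  194.4] [ 0.007   0.0005 -0.007 ]
0.2 [ 46.7  75.  186.8] [ 0.0064  0.0004 -0.0076]
0.12 [ 52.5  75.  178.8] [ 0.0058  0.0004 -0.008 ]
0.12 [ 52.5  75.  178.8] [ 0.  0. -0.]
0.06 [ 56.4  75.  172.5] [ 0.0039  0.0003 -0.0063]
0.0 [ 60.  75. 166.] [ 0.0035  0.0002 -0.0065]
```

>>> {"method": "drive_tool", "body": {
  "moves": "0.0014 -0.001 -0.01 0 0 0;0.010 0.0007 -0.0065 0 0 0;0.005 0.0003 -0.0032 0 0 0;0.0117 0.0008 -0.0027 -0.0041 0.064 0;0.0098 0.0006 -0.0024 -0.0041 0.064 0;0.0096 0.0006 -0.0031 -0.0041 0.064 0;0.0093 0.0006 -0.0038 -0.0041 0.064 0;0 0 0 0 0 0"
}}

```text
t: 2.6
eef_pos: [0.6009, 0.0796, 0.2226]
tcp_rot: [0.604, 0.367, -0.328, 0.626]
wrist_force: [0.0, -0.3, 0.8]
finger_gap: -0.0001
```

```bash
python3 - <<'E'
from h import *
tool(); save("scene","s2",(240,100,460,265),3.5)
E
```

```text
t 2.6 S [  0.8  71.9 222.6] W [0.6009 0.0796 0.2226] F [ 0.  -0.3  0.8] gap -0.0001
ax [ 0.516 -0.001 -0.857] ay [ 0.857 -0.002  0.516] q [ 0.07 -0.13  1.66 -0.01  1.08  0.01]
```

View pics/s2.png

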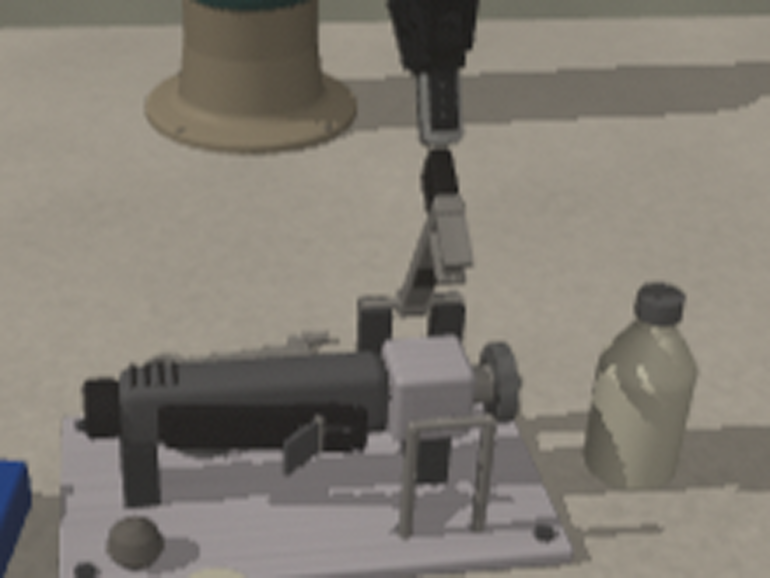

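```bash
python3 - <<'E'
from h import *
for th in (1.05,1,.9,.8,.68):
    c,s=np.cos(th),np.sin(th)
    f=lambda u,v:[-50+u*c-v*s,75,105+u*s+v*c]
    P=proj("scene",toW(np.array([f(95,36),f(125,36),f(125,6),f(110,21)])))
    print(th,((P-[240,100])*3.5).round().tolist())
st=readout.state();M=R.from_quat(st['tcp_rot']).as_matrix()
print(((proj("scene",[st['eef_pos']+M[:,0]*.025])-[240,100])*3.5).round())
p,d=grab_frame("top");S=toS(cloud("top",d))
m=(S[...,2]>108)&(S[...,2]<280)&(np.abs(S[...,1]-75)<8)&(S[...,0]>-60)&(S[...,0]<110)&(d>0)
Q=S[m];o=np.argsort(Q[:,0])[::max(1,len(Q)//25)];print(np.c_[Q[o].round(),p[m].mean(1)[o].round()])
E
```

```text
1.05 [[434.0, 168.0], [443.0, 137.0], [452.0, 183.0], [443.0, 175.0]]
1 [[436.0, 173.0], [446.0, 145.0], [454.0, 192.0], [445.0, 183.0]]
0.9 [[439.0, 185.0], [450.0, 162.0], [458.0, 213.0], [448.0, 199.0]]
0.8 [[443.0, 199.0], [455.0, 181.0], [461.0, 234.0], [452.0, 216.0]]
0.68 [[447.0, 217.0], [459.0, 206.0], [464.0, 262.0], [455.0, 239.0]]
[[448. 214.]]
[[ 19.  70. 211.  71.]
 [ 20.  77. 207.  81.]
 [ 22.  71. 204.  81.]
 [ 23.  73. 202.  81.]
 [ 24.  69. 202.  89.]
 [ 25.  73. 202.  90.]
 [ 26.  68. 202.  92.]
 [ 27.  77. 200.  94.]
 [ 29.  70. 201.  93.]
 [ 29.  78. 200.  96.]
 [ 30.  68. 174.  96.]
 [ 31.  74. 199.  92.]
 [ 32.  77. 195.  94.]
 [ 33.  72. 198.  93.]
 [ 34.  78. 195.  94.]
 [ 35.  68. 194.  93.]
 [ 36.  78. 195.  95.]
 [ 37.  70. 195.  94.]
 [ 38.  80. 194.  91.]
 [ 40.  68. 193. 101.]
 [ 41.  80. 193.  94.]
 [ 42.  72. 192.  94.]
 [ 43.  76. 188.  93.]
 [ 45.  72. 189.  96.]
 [ 45.  80. 189.  97.]
 [ 47.  70. 184. 104.]]
```

```bash
python3 - <<'E'
from h import *
p,d=grab_frame("scene");S=toS(cloud("scene",d))
for v in range(110,172,3):
    print(v,[ (S[v,u].round().astype(int).tolist(),int(p[v,u].mean())) for u in (361,365,368)])
st=readout.state();M=R.from_quat(st['tcp_rot']).as_matrix()
for k in (-.1,-.05,0,.025): print(k,proj("scene",[st['eef_pos']+M[:,0]*k]).round(1))
E
```

```text
110 [([-12, 58, 293], 34), ([-10, 65, 293], 36), ([-10, 71, 293], 34)]
113 [([-11, 58, 287], 32), ([-7, 65, 288], 32), ([-8, 71, 288], 34)]
116 [([-20, 61, 278], 39), ([-12, 66, 281], 33), ([-13, 72, 280], 30)]
119 [([-19, 61, 273], 32), ([-16, 68, 273], 36), ([-17, 74, 273], 35)]
122 [([-20, 62, 266], 108), ([-14, 68, 268], 40), ([-15, 74, 268], 38)]
125 [([-20, 62, 260], 109), ([-12, 68, 263], 39), ([-12, 73, 263], 41)]
128 [([-16, 62, 256], 108), ([-6, 67, 260], 42), ([-8, 73, 259], 41)]
131 [([-11, 61, 252], 107), ([-5, 67, 254], 43), ([-4, 72, 255], 38)]
134 [([-10, 61, 247], 105), ([-3, 67, 249], 39), ([-1, 72, 250], 40)]
137 [([-7, 61, 242], 103), ([-1, 67, 244], 72), ([-2, 73, 243], 74)]
140 [([-6, 61, 236], 73), ([-3, 68, 237], 97), ([-4, 74, 236], 79)]
143 [([-486, 182, 0], 145), ([-13, 71, 226], 35), ([-14, 77, 226], 61)]
146 [([-22, 65, 216], 79), ([-6, 69, 223], 38), ([-8, 76, 222], 36)]
149 [([-17, 65, 212], 49), ([-1, 68, 220], 37), ([-3, 75, 218], 39)]
152 [([-13, 64, 208], 47), ([4, 68, 216], 40), ([3, 74, 215], 38)]
155 [([-14, 65, 201], 64), ([7, 67, 211], 64), ([9, 73, 212], 65)]
158 [([-12, 65, 195], 97), ([15, 66, 209], 112), ([12, 72, 207], 110)]
161 [([-364, 155, -2], 146), ([19, 65, 204], 100), ([17, 71, 203], 98)]
164 [([-3, 63, 187], 104), ([627, -98, 534], 107), ([22, 70, 199], 113)]
167 [([-2, 64, 180], 90), ([27, 64, 196], 100), ([29, 69, 197], 112)]
170 [([-2, 64, 174], 76), ([29, 64, 191], 102), ([35, 68, 194], 111)]
-0.1 [[364.4  94.2]]
-0.05 [[365.9 121. ]]
0 [[367.3 147.6]]
0.025 [[368.  160.8]]
```

```bash
python3 - <<'E'
from h import *
tool(); save("top","t3",(225,120,425,260),4); save("wrist","w3"); p,d=save("scene","s3",(310,90,420,200),7)
st=tool()
ci=camera_info("wrist"); print(ci)
E
```

```text
t 2.75 S [ -0.9  72.7 222.3] W [0.5992 0.0802 0.2223] F [ 0.4  0.7 -0.3] gap -0.0
ax [ 0.517 -0.    -0.856] ay [ 0.856 -0.001  0.517] q [ 0.07 -0.14  1.66 -0.01  1.07  0.01]
t 2.9 S [ -1.1  73.2 222.8] W [0.5989 0.0808 0.2228] F [ 0.4  0.5 -0.1] gap 0.0003
ax [ 0.518  0.    -0.856] ay [ 0.856 -0.     0.518] q [ 0.08 -0.14  1.66 -0.01  1.08  0.01]
{'intrinsics': array([[309.70691629,   0.        , 317.17702988],
       [  0.        , 309.70691629, 204.5718982 ],
       [  0.        ,   0.        ,   1.        ]]), 'view': array([[ 0.85324903,  0.05576083,  0.51851405, -0.63092975],
       [ 0.08237394,  0.96737508, -0.23958294, -0.09827301],
       [-0.51495691,  0.24713595,  0.82081861, -0.06261897],
       [ 0.        ,  0.        ,  0.        ,  1.        ]])}
```

View pics/t3.png

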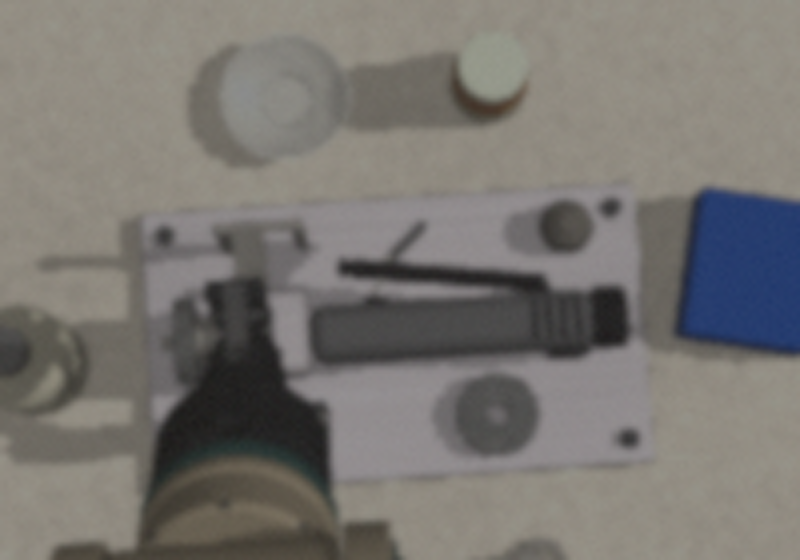

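View pics/w3.png

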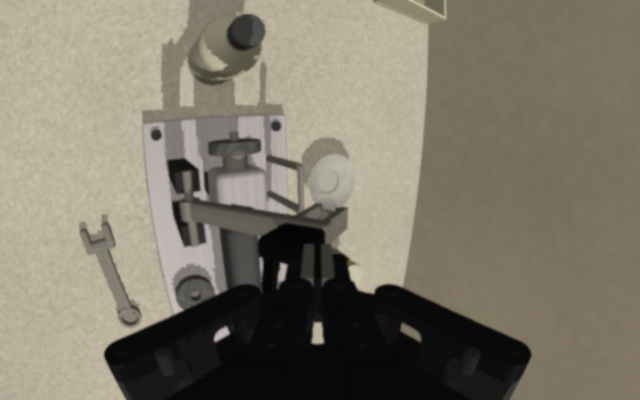

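View pics/s3.png

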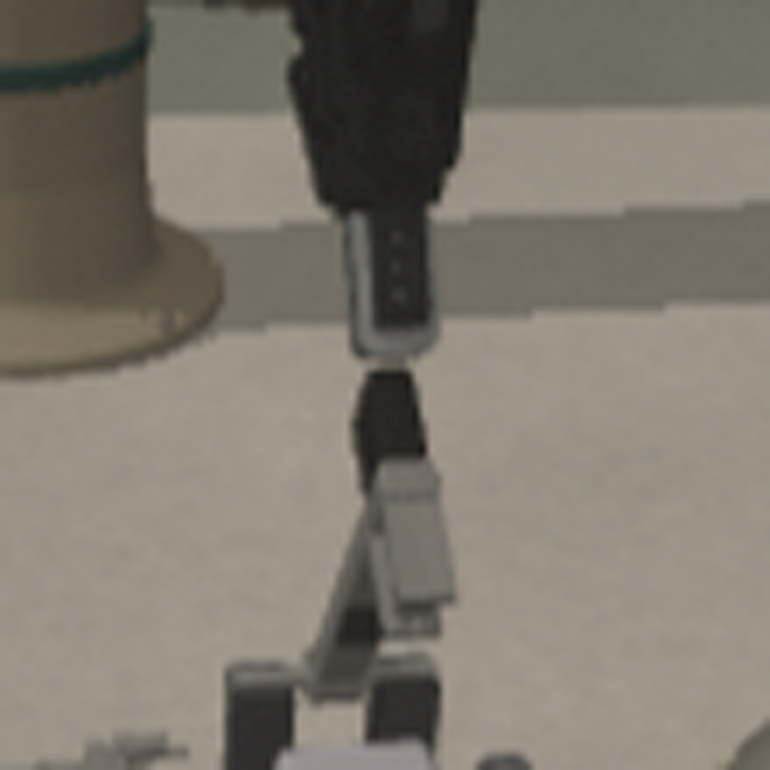

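```bash
cat >> h.py <<'E'
def wcloud(d,ci):
    K=ci["intrinsics"];V=ci["view"];v,u=np.mgrid[:400,:640]
    a=(u-K[0,2])/K[0,0];b=(v-K[1,2])/K[1,1];r=np.hypot(a,b)+1e-9
    k=np.tan(r)/r; P=np.stack([a*k*d,-b*k*d,-d,np.ones_like(d)],-1)
    return (P@np.linalg.inv(V).T)[...,:3]
E
python3 - <<'E'
from h import *
ci=camera_info("wrist"); st=readout.state(); p,d=grab_frame("wrist")
M=R.from_quat(st['tcp_rot']).as_matrix()
cam=np.linalg.inv(ci['view'])[:3,3]; print("cam S",toS(cam),"in tool mm",(M.T@(cam-st['eef_pos']))*1000, "cam -z in tool",M.T@(-np.linalg.inv(ci['view'])[:3,2]))
W=wcloud(d,ci);S=toS(W);T=(W-st['eef_pos'])@M*1000
for n,(u,v) in dict(plateTL=(155,135),plateTR=(276,126),head=(240,185),bottlecap=(247,30),spare=(195,290),armmid=(240,215),fin=(290,236),fin2=(300,232),hook=(335,220),fing=(310,262),fing2=(318,255),fing3=(328,262),fing4=(310,275),fingend=(318,246)).items():
    print(n,S[v,u].round(),"tool",T[v,u].round(),p[v,u],d[v,u])
E
```

```text
cam S [-81.48938281 143.50141814 355.00021708] in tool mm [-154.67454455   -0.35423574  -70.31877829] cam -z in tool [0.95998602 0.00128366 0.28004499]
plateTL [-73. 133.  15.] tool [ 141. -169.  -59.] [47 47 46] 0.28636032
plateTR [ 68. 133.  14.] tool [214. -49. -60.] [47 46 46] 0.35718852
head [-5. 86. 98.] tool [105. -68. -12.] [181 172 169] 0.26521096
bottlecap [ -6. 213. 128.] tool [  78.  -53. -140.] [55 54 53] 0.20412219
spare [-51. -50.  24.] tool [ 145. -146.  123.] [89 88 83] 0.3413317
armmid [-24.  78. 158.] tool [ 44. -53.  -5.] [95 91 82] 0.2087148
fin [-13.  80. 213.] tool [  3. -15.  -6.] [4 5 5] 0.16896753
fin2 [ -5.  79. 210.] tool [  9. -10.  -6.] [4 6 6] 0.1755437
hook [ 26.  78. 200.] tool [34. 11. -5.] [108 104  93] 0.19962028
fing [-22.  83. 252.] tool [-36.  -3. -10.] [54 54 48] 0.13109697
fing2 [-16.  83. 248.] tool [-29.   0. -10.] [6 6 7] 0.1377742
fing3 [-16.  83. 256.] tool [-36.   4. -10.] [55 55 50] 0.13113339
fing4 [-28.  83. 262.] tool [-47.  -3. -10.] [54 52 49] 0.120042935
fingend [-12.  84. 241.] tool [-21.   0. -11.] [8 8 9] 0.14509843
```

```bash
python3 - <<'E'
from h import *
ci=camera_info("wrist"); st=readout.state(); p,d=grab_frame("wrist")
M=R.from_quat(st['tcp_rot']).as_matrix();W=wcloud(d,ci);T=(W-st['eef_pos'])@M*1000
for v in range(238,262,2): print(v,[(T[v,u].round().astype(int).tolist()) for u in (308,318,328)])
p,d=grab_frame("scene");W=cloud("scene",d);T=(W-st['eef_pos'])@M*1000
for v in range(128,146): print(v,[(T[v,u].round().astype(int).tolist(),int(p[v,u].mean())) for u in (362,366,370)])
E
```

```text
238 [[0, -5, -6], [7, 0, -4], [20, 6, 2]]
240 [[-1, -5, -6], [6, 0, -3], [21, 7, 3]]
242 [[-3, -5, -5], [6, 0, -1], [20, 6, 4]]
244 [[-17, -5, -10], [-17, 0, -10], [-16, 5, -10]]
246 [[-21, -5, -11], [-21, 0, -11], [-20, 5, -11]]
248 [[-20, -5, -10], [-21, 0, -10], [-21, 5, -10]]
250 [[-25, -4, -11], [-25, 0, -11], [-24, 5, -10]]
252 [[-26, -4, -10], [-26, 0, -10], [-26, 5, -10]]
254 [[-28, -4, -10], [-28, 0, -10], [-28, 5, -10]]
256 [[-31, -4, -10], [-30, 0, -10], [-29, 5, -10]]
258 [[-33, -4, -10], [-32, 0, -10], [-33, 5, -11]]
260 [[-33, -4, -10], [-34, 0, -10], [-35, 4, -11]]
128 [([-36, 3, 10], 110), ([-34, 13, 4], 41), ([-34, 10, -4], 41)]
129 [([-34, 5, 10], 109), ([-33, 11, 4], 41), ([-32, 12, -3], 42)]
130 [([-32, 3, 10], 109), ([-31, 12, 4], 40), ([-30, 14, -3], 41)]
131 [([-30, 4, 10], 109), ([-29, 10, 4], 45), ([-29, 12, -3], 41)]
132 [([-28, 6, 11], 108), ([-27, 11, 4], 46), ([-27, 13, -3], 40)]
133 [([-27, 4, 10], 109), ([-25, 12, 4], 41), ([-25, 13, -3], 39)]
134 [([-25, 4, 10], 108), ([-24, 11, 5], 37), ([-23, 12, -3], 38)]
135 [([-23, 4, 10], 109), ([-22, 12, 5], 37), ([-21, 12, -3], 39)]
136 [([-21, 5, 11], 107), ([-20, 10, 4], 49), ([-20, 9, -3], 58)]
137 [([-19, 4, 11], 109), ([-19, 3, 3], 79), ([-18, 7, -4], 84)]
138 [([-17, 3, 11], 108), ([-17, 4, 3], 102), ([-17, 5, -4], 94)]
139 [([-15, 5, 11], 94), ([-15, 4, 3], 109), ([-15, 6, -4], 89)]
140 [([-14, 3, 11], 79), ([-13, 4, 3], 103), ([-13, 6, -4], 114)]
141 [([-13, -5, 9], 117), ([-13, -7, 1], 102), ([-67, -546, -144], 143)]
142 [([-64, -540, -114], 126), ([-64, -540, -128], 86), ([-63, -539, -142], 147)]
143 [([-60, -534, -113], 87), ([-9, -8, 1], 36), ([-58, -530, -139], 147)]
144 [([-8, -11, 8], 70), ([-7, -7, 1], 37), ([-55, -524, -137], 147)]
145 [([-6, -12, 8], 49), ([-5, -6, 1], 37), ([-51, -523, -137], 143)]
```

```bash
python3 - <<'E'
from h import *
def tcp(th,d=0,r=110):
    t=.544*th; P=np.array([-50+r*np.cos(th)-(36+d)*np.sin(th),75,105+r*np.sin(th)+(36+d)*np.cos(th)])
    return P+14*np.array([np.sin(t),0,-np.cos(t)])
c=np.array([-1.1,73.2,222.8])
for th,d in [(1,12),(1,3)]+[(x,0) for x in np.arange(.92,.05,-.08)]+[(.12,0),(.06,0),(.0,0)]:
    n=tcp(th,d); print(round(th,2),n.round(1),(RS@(n-c)/1000).round(4)); c=n
E
```

```text
1 [-23.7  75.  211.5] [-0.0227  0.0003 -0.0113]
1 [-16.1  75.  206.7] [ 0.0076  0.0005 -0.0049]
0.92 [ -5.3  75.  202. ] [ 0.0108  0.0007 -0.0046]
0.84 [  2.8  75.  198.4] [ 0.0081  0.0005 -0.0037]
0.76 [ 10.6  75.  194.1] [ 0.0077  0.0005 -0.0043]
0.68 [ 18.   75.  189.1] [ 0.0074  0.0005 -0.0049]
0.6 [ 24.9  75.  183.6] [ 0.007   0.0005 -0.0055]
0.52 [ 31.5  75.  177.5] [ 0.0065  0.0004 -0.0061]
0.44 [ 37.5  75.  170.8] [ 0.006   0.0004 -0.0066]
0.36 [ 43.   75.  163.7] [ 0.0055  0.0004 -0.0071]
0.28 [ 47.9  75.  156.2] [ 0.0049  0.0003 -0.0076]
0.2 [ 52.2  75.  148.2] [ 0.0043  0.0003 -0.0079]
0.12 [ 55.8  75.  139.9] [ 0.0036  0.0002 -0.0083]
0.12 [ 55.8  75.  139.9] [ 0.  0. -0.]
0.06 [ 58.1  75.  133.5] [ 0.0023  0.0001 -0.0064]
0.0 [ 60.  75. 127.] [ 0.0019  0.0001 -0.0065]
```

Rotation per 0.08 step: 0.0435 about station y.

>>> {"method": "drive_tool", "body": {
  "moves": "-0.0227 0.0003 -0.0113 0 0 0;0.0076 0.0005 -0.0049 0 0 0;0.0108 0.0007 -0.0046 -0.0028 0.0435 0;0.0081 0.0005 -0.0037 -0.0028 0.0435 0;0.0077 0.0005 -0.0043 -0.0028 0.0435 0;0.0074 0.0005 -0.0049 -0.0028 0.0435 0;0 0 0 0 0 0"
}}

```text
t: 3.75
eef_pos: [0.6195, 0.084, 0.1884]
tcp_rot: [0.57, 0.419, -0.381, 0.596]
wrist_force: [-0.7, 1.0, 0.6]
finger_gap: -0.0002
```

```bash
python3 - <<'E'
from h import *
tool(); p,d=save("scene","s4",(310,90,420,200),7)
E
```

```text
t 3.75 S [ 19.6  75.1 188.4] W [0.6195 0.084  0.1884] F [-0.7  1.   0.6] gap -0.0002
ax [ 0.36   0.    -0.933] ay [ 0.933 -0.     0.36 ] q [ 0.08  0.06  1.49 -0.    1.22  0.01]
```

View pics/s4.png

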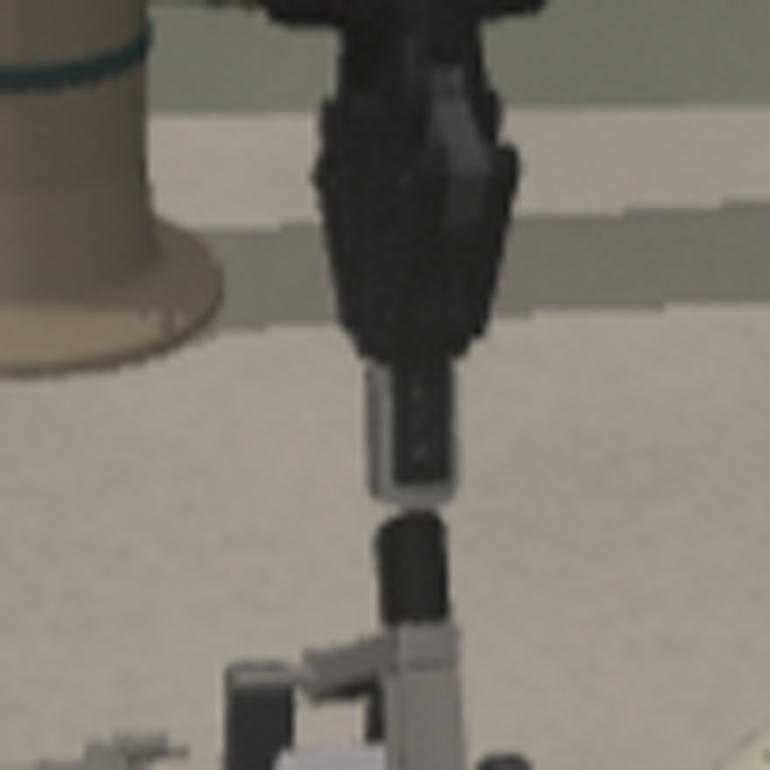

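The arm has followed: the fin (415,570) is well down, with the fingertip (415,495) against its top. I'll keep going.

>>> {"method": "drive_tool", "body": {
  "moves": "0.0065 0.0002 -0.0055 -0.0028 0.0435 0;0.0062 0.0004 -0.0061 -0.0028 0.0435 0;0.006 0.0004 -0.0066 -0.0028 0.0435 0;0.0055 0.0004 -0.0071 -0.0028 0.0435 0;0.0049 0.0003 -0.0076 -0.0028 0.0435 0;0.0043 0.0003 -0.0079 -0.0028 0.0435 0;0 0 0 0 0 0"
}}

```text
t: 4.5
eef_pos: [0.6521, 0.086, 0.1475]
tcp_rot: [0.511, 0.489, -0.455, 0.541]
wrist_force: [-0.3, 0.3, -0.1]
finger_gap: 0.0002
```

```bash
python3 - <<'E'
from h import *
tool(); p,d=save("scene","s5",(310,120,420,230),7)
E
```

```text
t 4.5 S [ 52.3  75.  147.5] W [0.6521 0.086  0.1475] F [-0.3  0.3 -0.1] gap 0.0002
ax [ 0.107  0.    -0.994] ay [ 0.994 -0.     0.107] q [ 0.08  0.37  1.18 -0.    1.48  0.01]
```

View pics/s5.png

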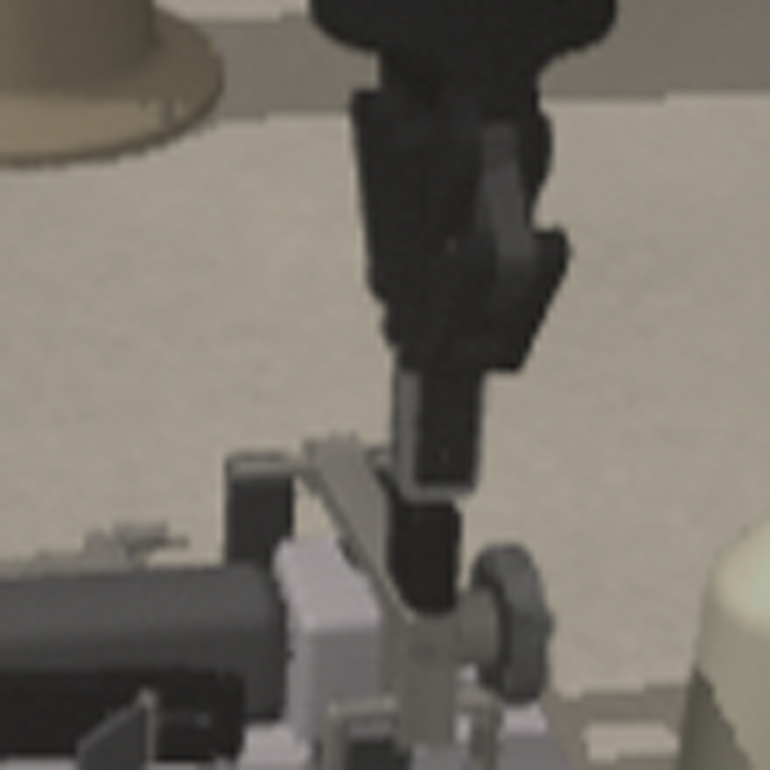

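>>> {"method": "drive_tool", "body": {
  "moves": "0.0036 0.0002 -0.0075 -0.0028 0.0435 0;0.0023 0.0001 -0.006 -0.0021 0.033 0;0.001 0 -0.0035 -0.0021 0.03 0;0 0 -0.002 0 0 0;0 0 0 0 0 0"
}}

```text
t: 5.05
eef_pos: [0.6583, 0.0863, 0.1293]
tcp_rot: [0.484, 0.516, -0.483, 0.516]
wrist_force: [-0.8, 0.8, -0.2]
finger_gap: -0.0002
```

>>> {"method": "drive_tool", "body": {
  "moves": "0 0 -0.002 0 0 0;0 0 0 0 0 0;0 0 0 0 0 0"
}}

```text
t: 5.35
eef_pos: [0.6587, 0.0864, 0.1282]
tcp_rot: [0.484, 0.516, -0.483, 0.516]
wrist_force: [-1.4, -0.4, 3.3]
finger_gap: -0.0002
```

>>> {"method": "drive_tool", "body": {
  "moves": "0 0 -0.002 0 0 0;0 0 0 0 0 0;0 0 0 0 0 0"
}}

```text
t: 5.65
eef_pos: [0.6588, 0.0864, 0.128]
tcp_rot: [0.484, 0.515, -0.483, 0.517]
wrist_force: [-6.8, -0.5, 12.6]
finger_gap: -0.0001
```

>>> {"method": "drive_tool", "body": {
  "moves": "0 0 -0.002 0 0 0;0 0 0 0 0 0;0 0 0 0 0 0"
}}

```text
t: 5.95
eef_pos: [0.6589, 0.0864, 0.1279]
tcp_rot: [0.485, 0.515, -0.482, 0.517]
wrist_force: [-10.9, -0.7, 19.0]
finger_gap: -0.0001
```

>>> {"method": "drive_tool", "body": {
  "moves": "0 0 -0.001 0 0 0;0 0 0 0 0 0;0 0 0 0 0 0"
}}

```text
t: 6.25
eef_pos: [0.659, 0.0864, 0.1279]
tcp_rot: [0.485, 0.515, -0.482, 0.517]
wrist_force: [-13.8, -0.5, 23.0]
finger_gap: 0.0003
```

```bash
python3 - <<'E'
from h import *
tool(); p,d=save("scene","s6",(320,150,420,250),7.5)
S=toS(cloud("scene",d))
m=(np.abs(S[...,1]-75)<9)&(S[...,0]>-45)&(S[...,0]<44)&(S[...,2]>102)&(S[...,2]<135)
print(np.polyfit(S[m][:,0],S[m][:,2],1),m.sum())
E
```

```text
t 6.25 S [ 59.2  74.9 127.9] W [0.659  0.0864 0.1279] F [-13.8  -0.5  23. ] gap 0.0003
ax [ 0.005  0.    -1.   ] ay [1.    0.    0.005] q [0.07 0.48 1.07 0.   1.58 0.01]
[-2.78320693e-03  1.09549930e+02] 98
```

View pics/s6.png

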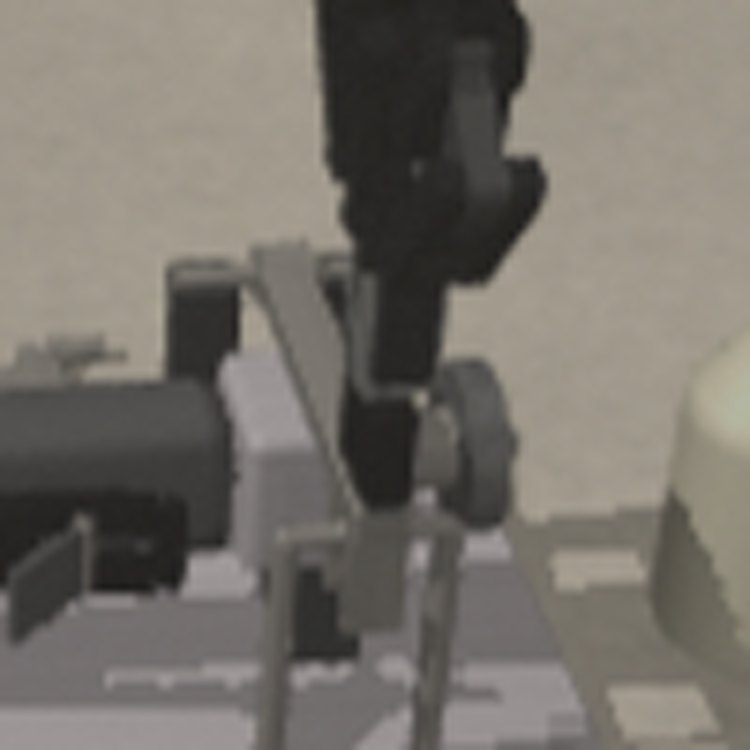

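>>> {"method": "drive_tool", "body": {
  "moves": "0 0 0.004 0 0 0;0 0 0.006 0 0 0;0 0 0.01 0 0 0;0 0 0.03 0 0 0;0 0 0.03 0 0 0;0 0 0 0 0 0"
}}

```text
t: 6.9
eef_pos: [0.6604, 0.0864, 0.2083]
tcp_rot: [0.486, 0.514, -0.481, 0.518]
wrist_force: [0.1, -0.2, 0.9]
finger_gap: 0.0002
```

```bash
python3 - <<'E'
from h import *
st=tool(); ci=camera_info("wrist");pw,dw=save("wrist","w7"); p,d=save("scene","s7",(330,150,410,230),9)
S=toS(cloud("scene",d))
m=(np.abs(S[...,1]-75)<9)&(S[...,0]>-45)&(S[...,0]<44)&(S[...,2]>102)&(S[...,2]<135)
print(np.polyfit(S[m][:,0],S[m][:,2],1),m.sum())
S=toS(wcloud(dw,ci))
m=(np.abs(S[...,1]-75)<9)&(S[...,0]>-40)&(S[...,0]<44)&(S[...,2]>102)&(S[...,2]<135)
print(np.polyfit(S[m][:,0],S[m][:,2],1),m.sum())
E
```

```text
t 6.9 S [ 60.6  74.9 208.3] W [0.6604 0.0864 0.2083] F [ 0.1 -0.2  0.9] gap 0.0002
ax [ 0.01  0.   -1.  ] ay [ 1.   -0.    0.01] q [0.07 0.46 0.95 0.   1.73 0.01]
[8.65003991e-03 1.09694171e+02] 100
[4.68523311e-03 1.09606382e+02] 1665
```

View pics/w7.png

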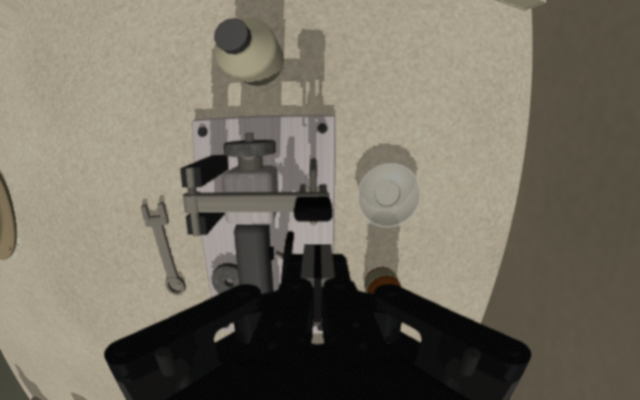

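View pics/s7.png

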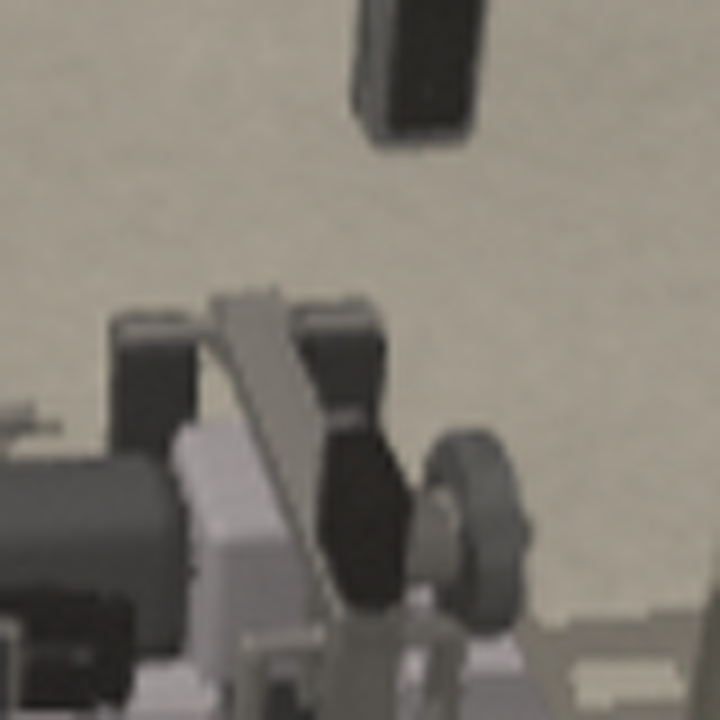

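>>> {"method": "drive_tool", "body": {
  "moves": "-0.0124 -0.0311 0 0 0 0;-0.0124 -0.0311 0 0 0 0;-0.0124 -0.0311 0 0 0 0;-0.0124 -0.0311 0 0 0 0;0 0 -0.04 0 -0.01 0;0 0 -0.04 0 0 0;0 0 0 0 0 0",
  "claw": 0
}}

```text
t: 7.7
eef_pos: [0.6048, -0.0379, 0.114]
tcp_rot: [0.483, 0.517, -0.484, 0.514]
wrist_force: [-0.0, 0.2, -1.3]
finger_gap: 0.0852
```

```bash
python3 - <<'E'
from h import *
st=tool(); ci=camera_info("wrist");pw,dw=save("wrist","w8"); p,d=save("scene","s8",(240,100,400,230),5)
M=R.from_quat(st['tcp_rot']).as_matrix();T=(cloud("scene",d)-st['eef_pos'])@M*1000
m=(T[...,0]>-60)&(T[...,0]<0)&(np.abs(T[...,1])<75)&(np.abs(T[...,2])<20)&(d>0)
print(m.sum(),np.percentile(T[m],[1,5,50,95,99],axis=0).round())
for s in (-1,1):
    k=m&(T[...,1]*s>0); print(s,k.sum(),np.percentile(T[k],[1,50,99],axis=0).round() if k.any() else 0)
E
```

```text
t 7.7 S [ -3.  -45.6 114. ] W [ 0.6048 -0.0379  0.114 ] F [-0.   0.2 -1.3] gap 0.0852
ax [-0.004  0.002 -1.   ] ay [ 1.    -0.001 -0.004] q [-0.12  0.34  1.29  0.    1.52 -0.19]
169 [[-59. -44.  -8.]
 [-59. -42.  -7.]
 [-45.  52.   4.]
 [-31.  58.  13.]
 [-30.  58.  13.]]
-1 17 [[-40. -45.  -7.]
 [-33. -42.  10.]
 [-29. -41.  12.]]
1 152 [[-59.  48.  -8.]
 [-47.  54.   3.]
 [-30.  58.  13.]]
```

View pics/s8.png

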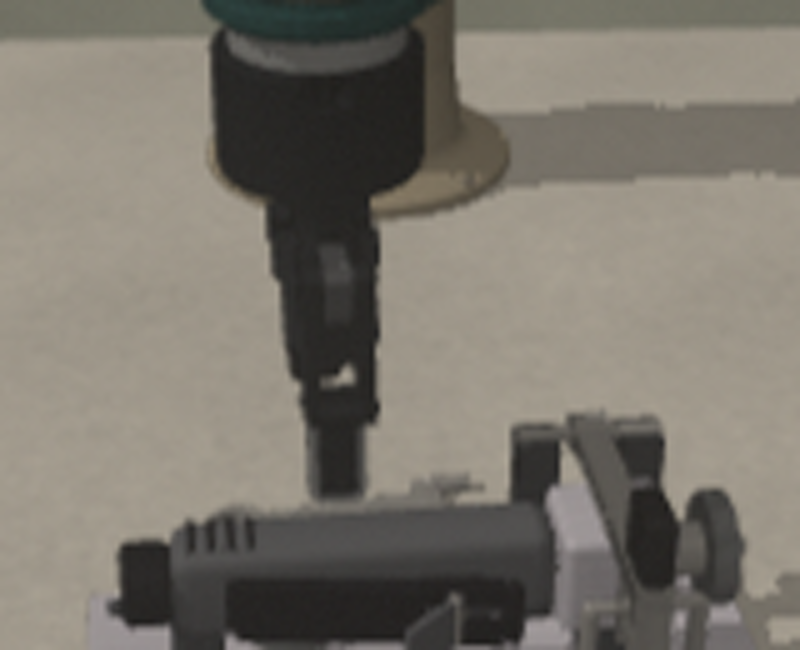

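View pics/w8.png

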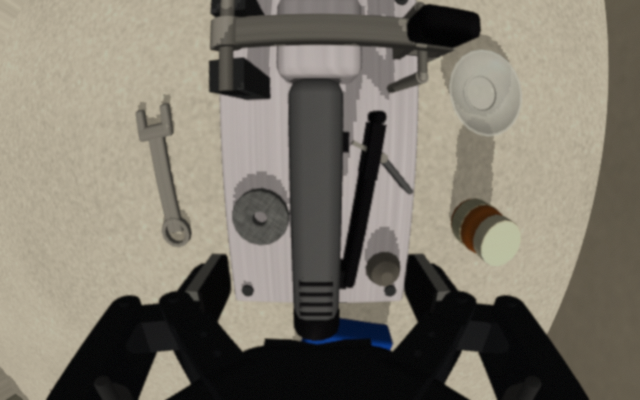

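>>> {"method": "drive_tool", "body": {
  "moves": "0.006 0.0004 -0.02 0 0.004 0;0 0 -0.03 0 0 0;0 0 -0.029 0 0 0;0 0 0 0 0 0"
}}

```text
t: 8.2
eef_pos: [0.6138, -0.0372, 0.0411]
tcp_rot: [0.484, 0.516, -0.483, 0.516]
wrist_force: [-1.1, 0.1, 0.2]
finger_gap: 0.0853
```

```bash
python3 - <<'E'
from h import *
st=tool(); pw,dw=save("wrist","w9"); p,d=save("scene","s9",(260,150,400,250),5.5)
E
```

```text
t 8.2 S [  6.1 -45.5  41.1] W [ 0.6138 -0.0372  0.0411] F [-1.1  0.1  0.2] gap 0.0853
ax [ 0.002  0.001 -1.   ] ay [1.    0.    0.002] q [-0.12  0.42  1.33  0.    1.39 -0.19]
```

View pics/s9.png

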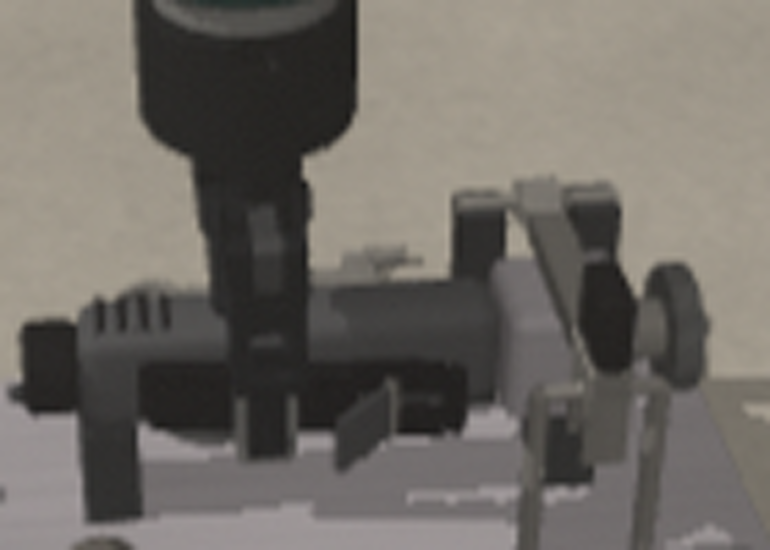

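View pics/w9.png

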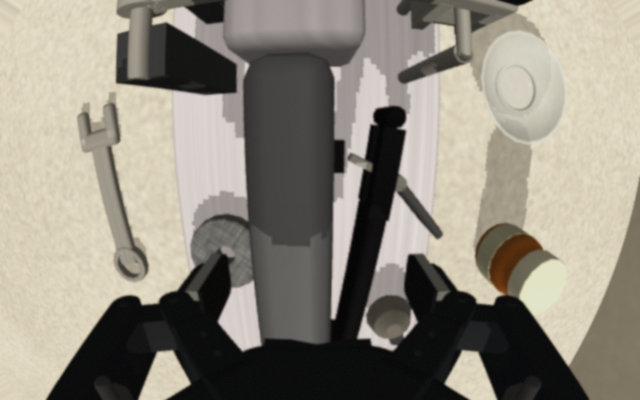

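>>> {"method": "drive_tool", "body": {
  "moves": "-0.0014 0.01 -0.003 0 0 0;-0.0013 0.01 -0.002 0 0 0;-0.0008 0.005 0 0 0 0;-0.0003 0.004 0 0 0 0;0 0 0 0 0 0;0 0 0 0 0 0"
}}

```text
t: 8.9
eef_pos: [0.6113, -0.0088, 0.0385]
tcp_rot: [0.485, 0.514, -0.482, 0.518]
wrist_force: [-0.9, -2.6, 0.7]
finger_gap: 0.085
```

```bash
python3 - <<'E'
from h import *
st=tool(); pw,dw=save("wrist","w10");tool()
E
```

```text
t 8.9 S [  5.4 -17.   38.5] W [ 0.6113 -0.0088  0.0385] F [-0.9 -2.6  0.7] gap 0.085
ax [ 0.007 -0.    -1.   ] ay [1.    0.    0.007] q [-0.08  0.41  1.35  0.    1.37 -0.14]
t 8.95 S [  5.4 -17.1  38.4] W [ 0.6113 -0.0089  0.0384] F [-0.8 -1.   1.2] gap 0.0854
ax [ 0.007 -0.    -1.   ] ay [ 1.    -0.     0.007] q [-0.08  0.41  1.35  0.    1.37 -0.14]
```

View pics/w10.png

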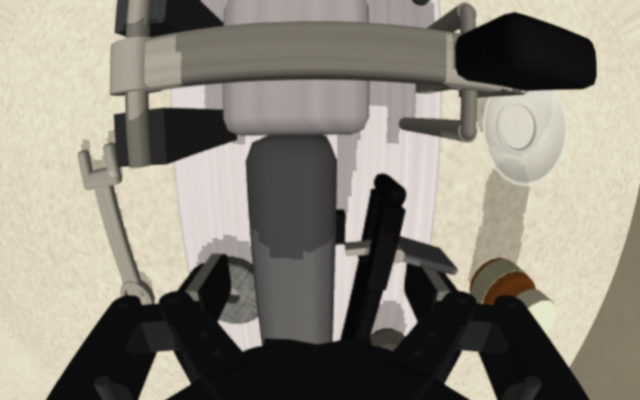

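>>> {"method": "drive_tool", "body": {
  "moves": "-0.0003 0.002 0 0 0 0;-0.0002 0.002 0 0 0 0;0 0 0 0 0 0;0 0 0 0 0 0"
}}

```text
t: 9.35
eef_pos: [0.6109, -0.0048, 0.0383]
tcp_rot: [0.485, 0.514, -0.482, 0.518]
wrist_force: [1.8, -2.7, 0.9]
finger_gap: 0.0858
```

>>> {"method": "drive_tool", "body": {
  "moves": "-0.0001 0.001 0 0 0 0;0 0 0 0 0 0;0 0 0 0 0 0"
}}

```text
t: 9.65
eef_pos: [0.6108, -0.0037, 0.0383]
tcp_rot: [0.485, 0.514, -0.482, 0.518]
wrist_force: [2.4, -3.5, 0.7]
finger_gap: 0.0853
```

```bash
python3 - <<'E'
from h import *
st=tool(); pw,dw=save("wrist","w11",(260,150,580,350),2.4);
E
```

```text
t 9.65 S [  5.2 -11.9  38.3] W [ 0.6108 -0.0037  0.0383] F [ 2.4 -3.5  0.7] gap 0.0853
ax [ 0.007 -0.    -1.   ] ay [ 1.    -0.     0.007] q [-0.07  0.41  1.35  0.    1.37 -0.13]
```

View pics/w11.png

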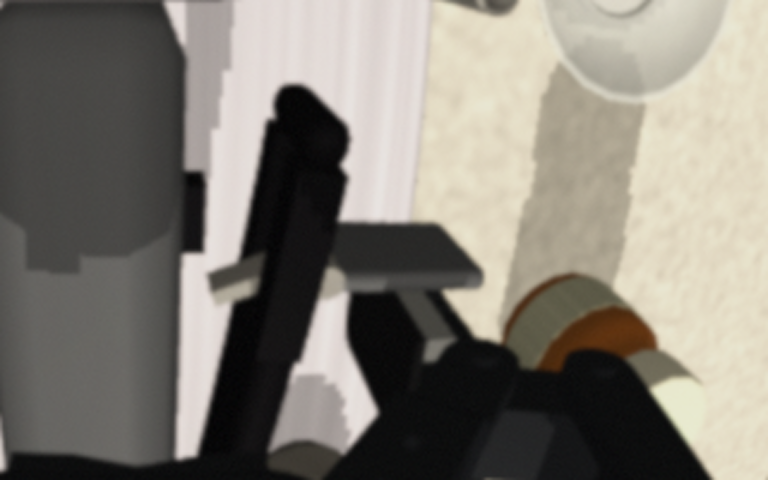

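>>> {"method": "drive_tool", "body": {
  "moves": "-0.0001 0.001 0 0 0 0;0 0 0 0 0 0;0 0 0 0 0 0"
}}

```text
t: 10.0
eef_pos: [0.6105, -0.0035, 0.0383]
tcp_rot: [0.485, 0.514, -0.482, 0.518]
wrist_force: [0.2, -5.8, 0.9]
finger_gap: 0.0855
```

>>> {"method": "drive_tool", "body": {
  "moves": "-0.0001 0.001 0 0 0 0;0 0 0 0 0 0;0 0 0 0 0 0"
}}

```text
t: 10.3
eef_pos: [0.6103, -0.0033, 0.0383]
tcp_rot: [0.485, 0.514, -0.483, 0.518]
wrist_force: [-0.3, -7.8, 0.5]
finger_gap: 0.0853
```

>>> {"method": "drive_tool", "body": {
  "moves": "0 0 0 0 0 0;0 0 0 0 0 0;0 0 0 0 0 0;0 0 0 0 0 0",
  "claw": 0.34,
  "newtons": 25
}}

```text
t: 10.7
eef_pos: [0.6112, -0.0027, 0.039]
tcp_rot: [0.486, 0.513, -0.482, 0.518]
wrist_force: [2.8, -6.2, 1.9]
finger_gap: 0.0568
```

```bash
python3 - <<'E'
from h import *
st=tool(); pw,dw=save("wrist","w12",(200,150,520,350),2.4);
E
```

```text
t 10.7 S [  5.7 -10.9  39. ] W [ 0.6112 -0.0027  0.039 ] F [ 2.8 -6.2  1.9] gap 0.0568
ax [ 0.009 -0.002 -1.   ] ay [ 1.    -0.001  0.009] q [-0.06  0.41  1.35 -0.    1.37 -0.13]
```

View pics/w12.png

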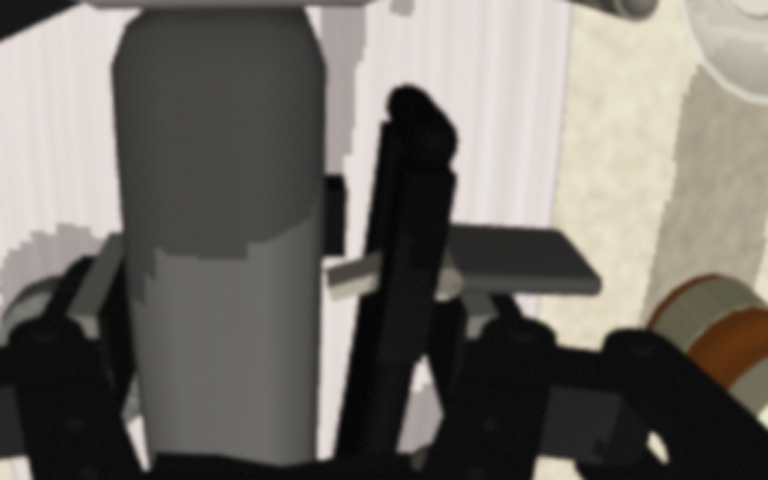

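>>> {"method": "drive_tool", "body": {
  "moves": "0 0 0 0 0 0;-0.001 0 0 0 0 0;-0.001 0 0 0 0 0;0 0 0 0 0 0",
  "claw": 0.55
}}

```text
t: 11.15
eef_pos: [0.6064, -0.0031, 0.0401]
tcp_rot: [0.483, 0.515, -0.484, 0.517]
wrist_force: [-17.2, -8.7, 17.9]
finger_gap: 0.0419
```

>>> {"method": "drive_tool", "body": {
  "moves": "-0.001 0 0.001 0 0 0;-0.001 0 0.001 0 0 0;0 0 0 0 0 0;0 0 0 0 0 0",
  "claw": 0.65
}}

```text
t: 11.55
eef_pos: [0.6064, -0.0031, 0.0403]
tcp_rot: [0.485, 0.514, -0.483, 0.518]
wrist_force: [3.9, -7.1, 0.0]
finger_gap: 0.0413
```

```bash
python3 - <<'E'
from h import *
st=tool(); pw,dw=save("wrist","w13",(200,150,520,350),2.4);save("scene","s13",(260,150,400,250),5.5)
E
```

```text
t 11.55 S [  0.9 -11.   40.3] W [ 0.6064 -0.0031  0.0403] F [ 3.9 -7.1  0. ] gap 0.0413
ax [ 0.006 -0.003 -1.   ] ay [ 1.    -0.     0.006] q [-0.07  0.4   1.36 -0.    1.37 -0.13]
```

View pics/w13.png

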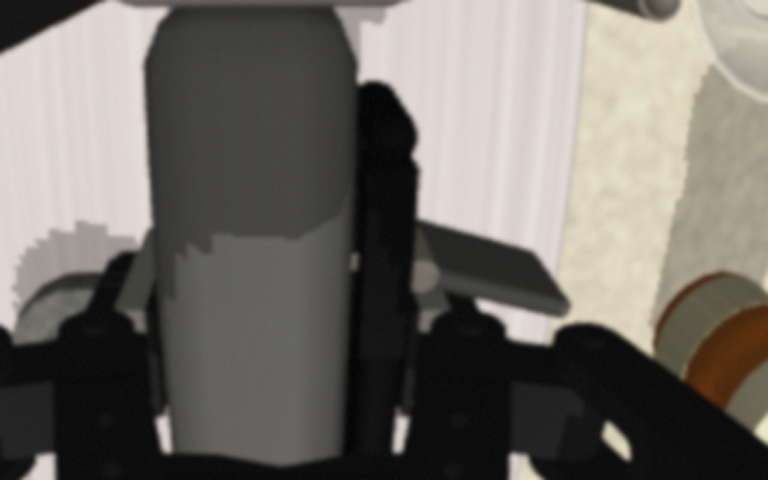

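View pics/s13.png

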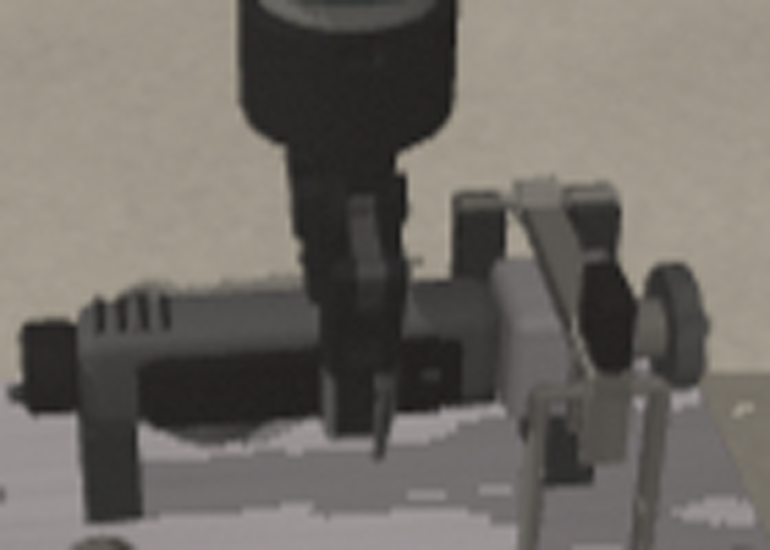

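>>> {"method": "drive_tool", "body": {
  "moves": "0 0 0 0 0 0;0 0 0 0 0 0;0 0 0 0 0 0;0 0 0 0 0 0;0 0 0 0 0 0;0 0 0 0 0 0;0 0 0 0 0 0;0 0 0 0 0 0"
}}

```text
t: 12.45
eef_pos: [0.6064, -0.0032, 0.0403]
tcp_rot: [0.485, 0.514, -0.483, 0.518]
wrist_force: [4.2, -8.0, 0.5]
finger_gap: 0.0419
```

>>> {"method": "drive_tool", "body": {
  "moves": "0 0 0 0 0 0;0 0 0 0 0 0;0 0 0 0 0 0;0 0 0 0 0 0;0 0 0 0 0 0;0 0 0 0 0 0;0 0 0 0 0 0;0 0 0 0 0 0"
}}

```text
t: 13.25
eef_pos: [0.6064, -0.0032, 0.0403]
tcp_rot: [0.485, 0.514, -0.483, 0.518]
wrist_force: [3.7, -8.6, 0.6]
finger_gap: 0.0413
```

>>> {"method": "drive_tool", "body": {
  "moves": "0 0 0 0 0 0;0 0 0 0 0 0"
}}

```text
t: 13.45
eef_pos: [0.6064, -0.0031, 0.0402]
tcp_rot: [0.485, 0.514, -0.483, 0.518]
wrist_force: [4.4, -8.7, 0.4]
finger_gap: 0.0416
```

>>> {"method": "drive_tool", "body": {
  "moves": "0 0 0 0 0 0;0.001 0 0 0 0 0;0.001 0 0 0 0 0;0.001 0 0 0 0 0;0 0 0 0 0 0;0 0 0 0 0 0",
  "claw": 0
}}

```text
t: 14.05
eef_pos: [0.6074, -0.0035, 0.0384]
tcp_rot: [0.484, 0.515, -0.484, 0.516]
wrist_force: [-3.2, -9.5, -3.2]
finger_gap: 0.0858
```

>>> {"method": "drive_tool", "body": {
  "moves": "0.0006 -0.008 0 0 0 0;0.0006 -0.01 0 0 0 0;0.0006 -0.01 0 0 0 0;0.0005 -0.008 0 0 0 0;0 0 0 0 0 0;0 0 0.03 0 0 0;0 0 0.04 0 0 0;0 0 0.04 0 0 0"
}}

```text
t: 14.85
eef_pos: [0.6114, -0.0373, 0.1512]
tcp_rot: [0.485, 0.515, -0.482, 0.517]
wrist_force: [1.4, 0.5, -0.3]
finger_gap: 0.0856
```

>>> {"method": "drive_tool", "body": {
  "moves": "0 0 0.03 0 0 0;-0.02 -0.02 0.02 0 0 0;-0.02 -0.02 0 0 0 0;-0.02 -0.02 0 0 0 0;0 0 0 0 0 0"
}}

```text
t: 15.35
eef_pos: [0.5505, -0.0993, 0.2009]
tcp_rot: [0.486, 0.513, -0.482, 0.517]
wrist_force: [0.5, 0.4, 0.6]
finger_gap: 0.0853
```

```bash
python3 - <<'E'
from h import *
st=tool(); ci=camera_info("wrist");pw,dw=save("wrist","w14");p,d=save("scene","s14",(200,130,440,310),3.3)
for S in (toS(wcloud(dw,ci)),toS(cloud("scene",d))):
    m=(np.abs(S[...,1]-75)<9)&(S[...,0]>-40)&(S[...,0]<44)&(S[...,2]>102)&(S[...,2]<135)
    print(np.polyfit(S[m][:,0],S[m][:,2],1),m.sum())
    k=(S[...,0]>16)&(S[...,0]<75)&(S[...,1]>-30)&(S[...,1]<35)&(S[...,2]>62)&(S[...,2]<93)
    q=S[k]; far=q[q[:,0]>50]; print("tab tip",np.median(far,0).round() if len(far) else None, q[:,0].max())
    pad=q[(q[:,1]>20)&(q[:,0]>20)]; print("paddle x at y>20",np.median(pad[:,0]) if len(pad) else None)
E
```

```text
t 15.35 S [ -61.2 -103.4  200.9] W [ 0.5505 -0.0993  0.2009] F [0.5 0.4 0.6] gap 0.0853
ax [ 0.007 -0.001 -1.   ] ay [ 1.    -0.002  0.007] q [-0.25  0.15  1.33  0.    1.65 -0.31]
[7.29309907e-02 1.08995156e+02] 306
tab tip [ 53. -19.  84.] 57.692541184666766
paddle x at y>20 30.995135129953
[9.00941789e-03 1.09746029e+02] 92
tab tip [ 55. -18.  75.] 57.50017049234713
paddle x at y>20 35.92123855560647
```

View pics/w14.png

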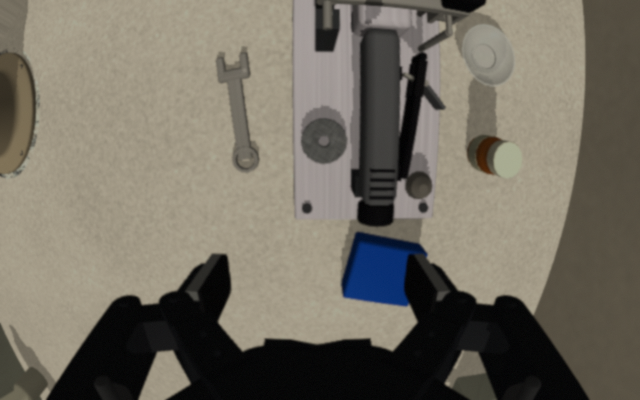

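View pics/s14.png

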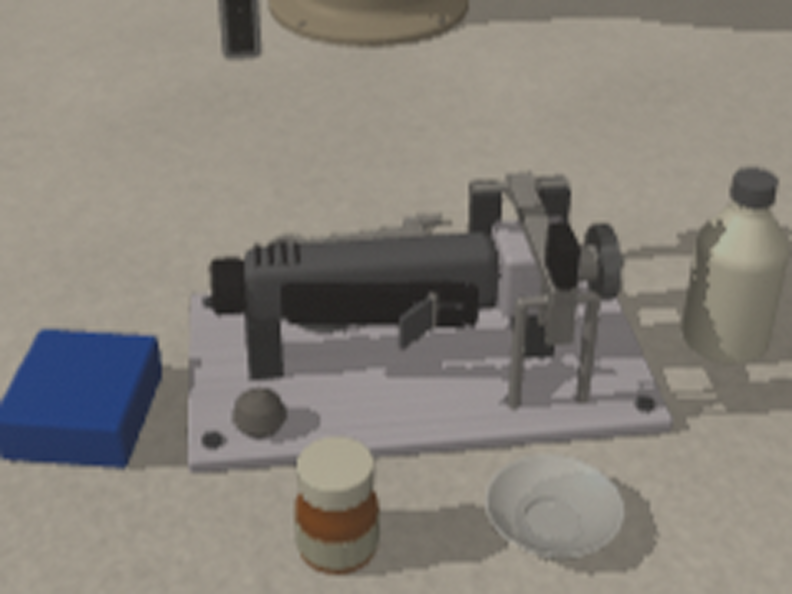

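```bash
python3 -c "
from cell import job; print(job.close_job())"
```

```text
the job is handed in; nothing more can be done
None
```

The job is done as asked and handed in at about 15.5 s of the 51 s allowed.

- **Hold-down arm:** I swung it over with closed fingertips and pressed it onto its stop at about 23 N down. At the end the fingertips no longer moved while the force rose. After release, the scene camera put the arm level to within about 0.01 rad. I could not see the gate itself, so that it is shut is inferred from the arm being pressed right down. I did not tug the arm to test it.
- **Lever and paddle:** I pushed the lever to its stop with under 10 N, then squeezed the paddle home. The finger gap read 41 to 42 mm, against 42 mm for home. I held it for about 2.4 s and let go. The last pictures show both sprung back, with the lever tip near (55, -18) and the paddle out.
- **Bystanders:** the bystanders I could see in the last pictures looked where they started. I did not re-measure them.

**Checks that disagreed:**
- **Fingertips:** they were about 39 mm farther back from the reported tool point than the interface text says. My first pass at the fin therefore passed above it without moving it, and I corrected for the offset after measuring it.
- **Arm slope:** one far, oblique wrist-camera fit at the end gave 0.07 rad. The scene camera and an earlier close wrist fit gave 0.005 to 0.009 rad, so I took the far reading as an outlier.

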